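# Hang up the dosing mug and unscrew the pigment jar in the vice

### The job

Get the mortar pigment ready for dosing: the steel dosing mug has been left standing on the cap of the jar that is clamped in the bench vice, so hang the mug by its handle on the empty right-hand hook of the tool rack. Then unscrew the jar's tight cap anticlockwise (the vice braces the jar), stop turning when the threads let go and lift it straight off without forcing it over the threads. Finish while still holding the cap, level and still, 1 to 4 cm above the jar's open mouth, with the mug left hanging and everything else on the bench left where it is.

Things in the scene. Friction and masses are not known exactly. Their poses are not given: they have to be found in the camera images.
- mug_center (a point): Straight steel dosing mug, open on top, 60 mm outside diameter, 70 mm tall, wall 2.5 mm, about 0.16 kg. Point on its axis half-way up (35 mm above its underside); z up out of the mouth; the handle stands out along +y. It starts upright on the cap of the jar in the vice, its handle towards the rack side (world +y) within 0.8 rad.
- mug_loop (a point): Centre of the opening of the mug's handle, 42 mm along the mug's +y from its axis, 40 mm above its underside; axes as the mug's. The handle is a D of 8 mm bar in the mug's y-z plane; the opening is 24 mm wide (y) and 36 mm tall (z), and a hook passes through it along the mug's x. Hung and let go, the mug swings down about the hook until its weight is below.
- hook_seat (a point): Point on the axis of the rack's empty hook where the handle shall hang; z up. The hook is a level 8 mm rod 255 mm above the bench: from here it runs 75 mm along +x to the rack's bar and 22 mm along -x, then bends up; its tip ends 32 mm along -x from here and 22 mm above the rod's axis. In front of the bar its -y side is clear.
- cap_center (a point): Centre, half-way up, of the ribbed black screw cap on the jar in the vice: 65 mm diameter, 24 mm tall, 60 g; z up. Tight on a springy seal (about 1 N m at first). Three lugs under right-hand threads: turned anticlockwise from above it stays level, then rises 3 mm, and is free after 55 to 80 degrees; 80 to 95 degrees is sure; beyond 105 the lugs enter the next threads.
- jar_mouth (a point): Centre of the mouth (top rim) of the white plastic jar, on its axis, 178 mm above the bench; z up. The jar, 76 mm in diameter, is clamped in the vice and cannot turn or lift. With the cap screwed on, the cap's centre lies 2 mm below this point, its lower edge 14 mm below it and its top 10 mm above it; the jar's shoulder is 26 mm below it.
- vice: Blue bench vice fixed to the bench; origin on the bench under the jar's axis. Its two jaws, 100 mm wide, grip the jar from its +x and -x sides; nothing of it is higher than 132 mm above the bench. Handle towards +x.
- rack: Grey tool rack fixed to the bench: a flat bar 330 mm long, top 282 mm high, on two posts, three hooks pointing along its -x (towards the robot). Origin on the bench under the bar's middle, turned up to 0.25 rad. Seen from the robot, a jointing iron hangs on the left hook and a brush on the middle one, 110 mm from the empty right-hand hook.
- brick_a: Bystander: red brick 215 x 102 x 65 mm lying left of the vice; origin at the centre of its underside.
- brick_b: Bystander: the same kind of brick right of the vice; origin at the centre of its underside.
- spare_jar: Bystander: closed jar like the one in the vice, 76 mm diameter, 115 mm tall, standing on the bench between vice and rack; origin at the centre of its underside.
- trowel: Bystander: brick trowel lying on the bench, about 360 mm long, 54 mm high; origin near the heel of the blade, on the bench.
- tape: Bystander: black tape measure 70 x 40 x 66 mm, near the rack; origin at the centre of its underside.
- level: Bystander: red spirit level 400 x 26 x 55 mm standing on its edge; origin at the centre of its underside.
Mind the look-alikes: they are no part of the job. Leave any blue look-alike of the part that bears mug_center alone. What is shaped like the part that bears cap_center but orange is not meant.

How it is judged:
On the way, in this order (a step that is already met when the one before it is completed fails the run):
1. the mug hangs by its handle on the empty hook of the rack and is let go (distance between mug_loop and hook_seat below 0.045 m and contact force between mug and rack above 0.2 N and contact force between the fingers and mug below 0.1 N), for 0.4 s.
2. the cap is unscrewed: turned anticlockwise by 30 to 60 degrees while still down on the jar (angle between the x axis of cap_center and the x axis of jar_mouth, either way round below 0.26 rad and z of cap_center in the frame of jar_mouth below 0.006 m and contact force between the fingers and cap above 2 N), for 0.1 s.
3. the cap is free of the threads and held above the mouth (angle between the x axis of cap_center and the x axis of jar_mouth, either way round below 1.2 rad and z of cap_center in the frame of jar_mouth between 0.015 and 0.062 m and horizontal distance between cap_center and jar_mouth below 0.02 m and angle between cap_center's own z axis and vertical below 0.2 rad and contact force between the fingers and cap above 2 N and contact force between cap and jar below 0.1 N), for 0.2 s.
At the end, for the whole second after the job is handed in: Mug hangs on the rack by its handle (opening within 45 mm of the hook point), not touched; fingers hold the cap still, within 0.2 rad of level, lower edge 3 to 50 mm above the jar's rim, centre within 20 mm of its axis, turned under about 110 degrees, off the jar (all of step 1 and all of step 3 and linear speed of cap below 0.03 m/s); the arm keeps its last pose, push and grip.
It fails at once if a bystander on the bench is shifted by more than 30 mm (distance of any of brick_a, brick_b, spare_jar, trowel, tape, level from where it was at the start of the episode above 0.03 m).
It fails at once if the cap is forced against the jar or its threads with more than 100 N (contact force between cap and jar above 100 N).
It also fails if it takes over 54 s, if anything falls off the work surface, if the arm or the gripper's body presses on something with over 40 N, if the wrist force passes 120 N, or if a joint passes its speed limit or range.

### The arm

A 7-joint arm with a two-finger parallel gripper is mounted at the origin on the work surface. World frame = base frame: x ahead of the robot, y to its left, z up, the work surface at z = 0. Lengths are in m, angles in rad, forces in N, time in s.
With the tool pointing down it reaches from about 0.4 to 0.9 m from the base axis. Payload 5.5 kg.
Tool frame: the origin (TCP) lies midway between the tips of the shut fingers; the grasp point (between the pads) lies 19 mm behind it; z points along the fingers, y is the direction in which the jaws open and shut (so a half turn about z gives the same grasp; the last joint's range is limited). The gripper opens to 85 mm and grips with 20 to 120 N. Pads are 22 mm wide; open, the fingers measure 114 mm over their backs; the gripper's body (76 mm by 85 mm) begins 54 mm behind the grasp point. The pads swing forward as they close: fully open they stand 13 mm farther back than shut.
Start: joints at [-0.843, 0.501, -0.427, 1.55, 0.221, 1.138, -0.21], TCP at [0.291, 0.581, 0.231] pointing down, gripper open.
Joint ranges: [-2.88, 2.88], [-0.31, 2.03], [-1.54, 1.56], [0.2, 2.42], [-1.41, 4.55], [0.19, 2.02], [-2.57, 2.57]. Speed limits (rad/s): [2.57, 2.57, 3.14, 3.14, 3.14, 3.14, 3.14].

### API

Orientations are given as a unit quaternion [w, x, y, z].
In Python, from plant import arm gives the robot as it stands.
- The arm moves only by the tool play_rows, never from a script. Its argument "targets" is text: rows parted by semicolons, each of 7 numbers parted by spaces: the shift along the tool's x, y, z in mm, then the turn, a rotation vector about the tool's x, y, z in degrees, then the gripper's target within -1 to 1 (fully open at 1, half-way at 0, shut at -1). In form: tx ty tz ax ay az claw; .... A call has 1 to 8 rows; each row is the pose to reach, as a shift and turn from the pose commanded when the call began, along the tool's axes at that moment; what a row does not reach only later rows make up. A row lasts 1/8 s, in which the tool goes at most 62.5 mm and 10.7 degrees, less where a joint would pass 70% of its speed; a pose out of reach is approached as far as the arm can. A call with a gripper value outside its range is refused whole. The fingers move at their own pace and stop on an object; "force" is the grip in N (left out, the last holds). Time passes only in rows, so rows that repeat a pose let the fingers close. It gives the time, the measured TCP pose, the force and the opening at its end, in the units of the state.
- arm.sense(): the state, without advancing time (a new reading comes with each control period).
- arm.camera(name): name is "side" or "top" or "wrist"; returns the picture (420x560x3 uint8, blue, green, red); there is no depth.
- arm.calibration(name): a dict with "mtx" (3x3 intrinsics, pixels), "k1" (the pictures are not rectified: a ray, as slopes to the right and down, at radius r is drawn at 1 + k1 r^2 times it, then the intrinsics apply), "R" (3x3) and "t" (3): a world point X has camera coordinates R X + t. Camera axes: x right, y down, z forward; pixel columns grow to the right and rows downward; lengths in m; the calibration is good to about 2 mm. A picture is of the moment at which its call begins: read the wrist's pose just before it. calibration takes no time and is no camera call; for the wrist camera it gives the pose at the moment of the call.
- arm.sign_off(): hands the job in, once; it reports no verdict.
Trained networks look in the newest picture that a camera, given by its name, has taken for a name from the list of things; names that differ only in an ending like _2 or _b are one class to them, and where a whole thing is asked for, a point or a joint stands for the part that bears it (a point fixed in the world has none). Each returns a list of dicts, best first, with "conf" (0 to 1); they miss things now and then, are a little off and sometimes report something else, mostly with a low value. They report only what shows in the picture. A call takes as long as a camera call. They do not tell look-alikes from the thing itself.
- arm.search_frame(camera, label): "bbox" ([left, top, width, height] in pixels, round what is visible of it).
- arm.regions_of(camera, label): "region" (420x560 bool, what is visible of it) and "bbox" ([left, top, width, height] in pixels, round what is visible of it).
- arm.pinpoint(camera, label): "uv" ([column, row] in pixels: a listed point, or the origin of a listed thing).
The state is a dict: "time_s": time; "qpos": joint angles; "joint_vel": joint speeds; "joint_torque": joint torques, N m; "eef_pos": TCP position; "orientation": TCP orientation; "force": force on the tool from outside, world axes, zero at the start; "ft_torque": the same for the moment, N m; "gripper_width": opening from 0.0 (shut) to 1.0 (fully open).
Only numpy, scipy, OpenCV 4.12 (cv2) and the standard library are available. Lean on these libraries where they do the work, as an engineer would, in place of code of your own. Each camera call takes 0.05 s, during which the arm holds its last target. There are 200 camera calls.

## Working session

There is one attempt and no reset: what is moved stays moved. The work goes in short steps, Python scripts to look and compute and a tool call to move; the robot and the scene stay as the last step left them, time stands still between calls to the robot, and variables do not carry over. Pictures are saved under pics/ and viewed, about 8 in all and at most 12, crops included, and the job is handed in when it is done.

Besides the shell and the picture viewer there is one more tool, called after "Call:" in YAML: its name, and indented under it one key for each argument. play_rows: Moves the arm, as the interface text tells. Its arguments: {"type":"object","properties":{"targets":{"type":"string"},"force":{"type":"number"}},"required":["targets"]}

```bash
mkdir -p pics; ls; cat > h.py <<'E'
import numpy as np, cv2
from plant import arm
from scipy.optimize import least_squares
from scipy.spatial.transform import Rotation as Ro
def ray(cal,uv):
    p=np.linalg.inv(cal["mtx"])@np.array([uv[0],uv[1],1.]); d=p[:2]; s=d.copy()
    for _ in range(20): s=d/(1+cal["k1"]*(s@s))
    R=np.array(cal["R"]);t=np.array(cal["t"])
    v=R.T@np.r_[s,1]; return -R.T@t, v/np.linalg.norm(v)
def proj(cal,X):
    c=np.array(cal["R"])@np.array(X)+np.array(cal["t"]); s=c[:2]/c[2]; s=s*(1+cal["k1"]*(s@s))
    return (np.array(cal["mtx"])@np.r_[s,1])[:2]
def tri(obs):
    A=np.zeros((3,3));b=np.zeros(3)
    for cal,uv in obs:
        o,v=ray(cal,uv);P=np.eye(3)-np.outer(v,v);A+=P;b+=P@o
    X=np.linalg.solve(A,b); return X,[np.round(proj(c,X)-uv,1) for c,uv in obs]
def atz(cal,uv,z):
    o,v=ray(cal,uv); return o+v*(z-o[2])/v[2]
def Rt(s): q=s["orientation"]; return Ro.from_quat([q[1],q[2],q[3],q[0]]).as_matrix()
E
python3 - <<'E'
from h import *
s=arm.sense();print(s)
for n in ("side","top"):
    im=arm.camera(n); cv2.imwrite(f"pics/{n}0.png",im); c=arm.calibration(n); print(n,-np.array(c["R"]).T@c["t"],c["mtx"][0])
    for l in ["mug_center","mug_loop","hook_seat","cap_center","jar_mouth","rack","vice","spare_jar","brick_a","trowel","tape","level"]:
        print(l,[(np.round(d["uv"],1).tolist(),round(d["conf"],2)) for d in arm.pinpoint(n,l)])
a=np.hstack([cv2.imread(f"pics/{n}0.png") for n in ("side","top")])
E
```

```text
pics
{'time_s': 0.0, 'qpos': array([-0.84282829,  0.50185442, -0.42679131,  1.55144604,  0.22083569,
        1.13832765, -0.21026989]), 'joint_vel': array([-3.33757396e-04, -1.70432097e-03,  1.87282190e-03,  7.32602804e-04,
       -3.96877779e-04,  4.56801865e-04,  8.11544725e-05]), 'joint_torque': array([ 1.40698790e-03, -5.69522989e+01, -5.81592232e+00, -2.80938828e+01,
        1.07419450e-02,  1.20351408e-02, -6.47665729e-06]), 'eef_pos': array([0.29107784, 0.58040019, 0.23025691]), 'orientation': array([-2.41848810e-04,  2.30249703e-01,  9.73131083e-01, -9.54929019e-04]), 'force': array([ 0.00118352, -0.15364594,  0.03717475]), 'ft_torque': array([-0.03253461, -0.01234759, -0.0096545 ]), 'gripper_width': 0.9975745561624453}
side [ 0.27799831 -0.79563483  0.92670805] [395.07305196   0.         279.1878652 ]
mug_center [([307.5, 198.6], 0.65), ([233.0, 256.2], 0.65)]
mug_loop [([218.9, 252.7], 0.71), ([298.5, 188.1], 0.7)]
hook_seat [([272.8, 109.8], 0.68), ([312.1, 214.4], 0.44)]
cap_center [([305.6, 210.6], 0.69)]
jar_mouth [([308.6, 214.3], 0.95)]
rack [([286.1, 150.7], 0.59)]
vice [([306.4, 252.9], 0.82)]
spare_jar [([277.4, 204.7], 0.55)]
brick_a [([272.8, 355.1], 0.68), ([211.7, 207.9], 0.63)]
trowel [([354.6, 334.8], 0.87)]
tape [([233.8, 168.4], 0.56)]
level [([285.8, 149.8], 0.28)]
top [ 0.35208784 -0.08323513  1.56822285] [492.43431323   0.         278.37828327]
mug_center [([287.8, 190.0], 0.86), ([271.4, 260.6], 0.65)]
mug_loop [([274.3, 278.4], 0.9), ([270.0, 191.0], 0.85)]
hook_seat [([133.1, 179.2], 0.86)]
cap_center [([245.2, 177.2], 0.92), ([285.5, 200.3], 0.35)]
jar_mouth [([289.1, 192.0], 0.71)]
rack [([124.8, 174.6], 0.88)]
vice [([282.3, 198.5], 0.92)]
spare_jar [([132.8, 181.1], 0.7), ([212.7, 209.2], 0.66)]
brick_a [([370.0, 258.7], 0.93), ([193.3, 274.2], 0.7)]
trowel [([369.1, 184.6], 0.62)]
tape [([133.1, 242.1], 0.58)]
level [([428.2, 231.1], 0.91), ([212.2, 207.9], 0.58)]
```

View pics/side0.png

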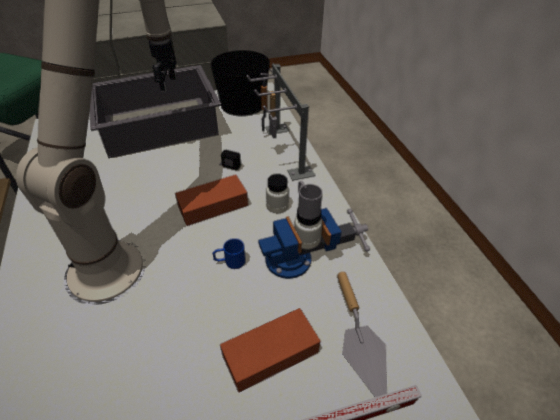

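View pics/top0.png

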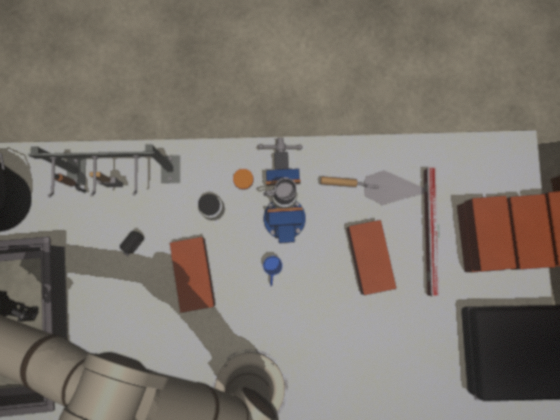

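Candidates: the steel mug is at top (287,190) / side (308,200), on the jar in the vice. The blue mug at top (271,262) is a look-alike. The orange cap at top (243,179) is another look-alike, and the black cap on the spare jar is at top (209,205). The steel mug and the cap under it fit the description. I'll confirm with one enlarged crop that also covers the rack.

```bash
python3 - <<'E'
import cv2,numpy as np
t=cv2.imread("pics/top0.png");s=cv2.imread("pics/side0.png")
f=lambda im,x,y,w,h:cv2.resize(im[y:y+h,x:x+w],(400,300),interpolation=cv2.INTER_CUBIC)
g=lambda a:cv2.convertScaleAbs(a,alpha=1.5,beta=15)
cv2.imwrite("pics/crop1.png",g(np.vstack([np.hstack([f(t,25,125,160,120),f(t,247,155,80,60)]),np.hstack([f(s,235,60,100,75),f(s,265,165,80,60)])])))
E
```

```text
(no output)
```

View pics/crop1.png

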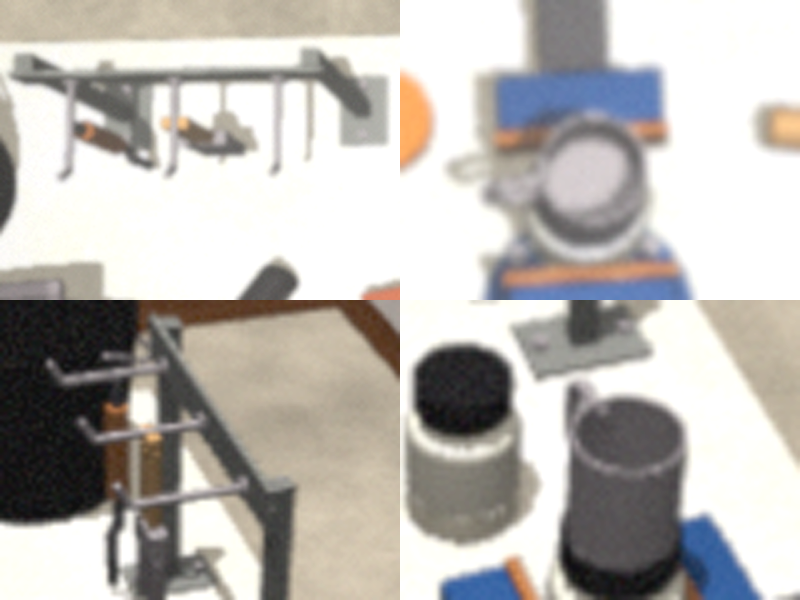

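```bash
python3 - <<'E'
from h import *
c={n:arm.calibration(n) for n in("side","top")}
T=lambda s,t:(lambda r:(np.round(r[0],4),r[1]))(tri([(c["side"],s),(c["top"],t)]))
print("mugc",T([307.5,198.6],[287.8,190]));print("loop",T([298.5,188.1],[270,191]))
print("seat",T([272.8,109.8],[133.1,179.2]));print("jarm",T([308.6,214.3],[289.1,192]))
print("vice",T([306.4,252.9],[282.3,198.5]));
for n,uv,z in [("top",[287.8,190],.223),("side",[307.5,198.6],.223),("top",[270,191],.228),("side",[298.5,188.1],.228),("top",[133.1,179.2],.255),("side",[272.8,109.8],.255),("top",[289.1,192],.178),("side",[308.6,214.3],.178),
 ("top",[135.8,157],.255),("top",[135,190],.255),("side",[296,106.5],.255),("side",[268.5,110],.255),("top",[25+12*.4,125+74*.4],.27),("top",[25+320*.4,125+72*.4],.27),("top",[212.7,209.2],0),("top",[124.8,174.6],0)]:
    print(n,uv,atz(c[n],uv,z).round(4))
# mug rim ellipse fit in top
for n in c:
  for l in("mug_center","rack","hook_seat"):
    for r in arm.regions_of(n,l): print(n,l,r["bbox"],round(r["conf"],2))
E
```

```text
mugc (array([ 0.5683, -0.1258,  0.2417]), [array([ 0.8, -0.1]), array([-0.2,  0.8])])
loop (array([ 0.5647, -0.0766,  0.2367]), [array([ 1.9, -0.3]), array([-0.4,  1.8])])
seat (array([0.6042, 0.2914, 0.252 ]), [array([ 1.3, -0.2]), array([-0.3,  1.5])])
jarm (array([ 0.5718, -0.1312,  0.1891]), [array([ 0.6, -0.1]), array([-0.1,  0.5])])
vice (array([ 0.5812, -0.1154,  0.0062]), [array([ 0.3, -0. ]), array([-0. ,  0.2])])
top [287.8, 190] [ 0.5735 -0.1269  0.223 ]
side [307.5, 198.6] [ 0.574  -0.1073  0.223 ]
top [270, 191] [ 0.5711 -0.0777  0.228 ]
side [298.5, 188.1] [ 0.5631 -0.0672  0.228 ]
top [133.1, 179.2] [0.6077 0.2898 0.255 ]
side [272.8, 109.8] [0.5985 0.2865 0.255 ]
top [289.1, 192] [ 0.575  -0.1319  0.178 ]
side [308.6, 214.3] [ 0.5747 -0.1211  0.178 ]
top [135.8, 157] [0.6685 0.283  0.255 ]
top [135, 190] [0.5781 0.2845 0.255 ]
side [296, 106.5] [0.6769 0.2842 0.255 ]
side [268.5, 110] [0.5848 0.2894 0.255 ]
top [29.8, 154.6] [0.6773 0.5576 0.27  ]
top [153.0, 153.8] [0.6727 0.2331 0.27  ]
top [212.7, 209.2] [0.5538 0.1082 0.    ]
top [124.8, 174.6] [0.673  0.3888 0.    ]
side mug_center [213.2, 237.4, 31.7, 31.8] 0.78
side mug_center [221.7, 153.5, 19.9, 17.8] 0.5
side mug_center [245.3, 67.9, 71.6, 113.1] 0.49
side rack [248.9, 65.9, 66.7, 117.3] 0.72
side hook_seat [247.7, 68.8, 64.7, 114.6] 0.64
top mug_center [259.9, 258.3, 20.9, 24.0] 0.79
top mug_center [265.0, 178.2, 29.2, 25.3] 0.77
top rack [27.8, 144.5, 154.7, 53.1] 0.73
top hook_seat [25.2, 142.5, 155.5, 55.2] 0.98
top hook_seat [271.9, 193.2, 16.2, 11.7] 0.34
```

```bash
cat >> h.py <<'E'
def rel(p,yaw,tilt=0):
    """row from the present pose to TCP p with tool y at azimuth yaw deg, tool pointing down (tilt deg about world x)"""
    s=arm.sense();R=Rt(s);a=np.radians(yaw)
    y=np.array([np.cos(a),np.sin(a),0]);z=np.array([0,0,-1.]);G=np.c_[np.cross(y,z),y,z]
    G=Ro.from_euler('x',tilt,degrees=True).as_matrix()@G
    r=np.r_[R.T@(np.array(p)-s["eef_pos"])*1000,Ro.from_matrix(R.T@G).as_rotvec(degrees=True)]
    print("now",s["eef_pos"].round(4),"t",round(s["time_s"],2),"F",s["force"].round(1),"w",round(s["gripper_width"],3),"yaw",np.degrees(np.arctan2(R[1,1],R[0,1])).round(2),"row",r.round(1)); return r
E
python3 - <<'E'
from h import *
rel([.573,-.126,.40],0)
E
```

```text
now [0.2913 0.5811 0.2313] t 1.6 F [-0.2 -0.4  0.1] w 0.998 yaw 63.37 row [-568.7 -505.8 -168.7   -0.    -0.    63.4]
```

Call:
play_rows:
  targets: "0 0 -170 0 0 0 1; 0 0 -170 0 0 0 1; 0 0 -170 0 0 0 1; -567 -505 -170 0 0 63 1; -567 -505 -170 0 0 63 1; -567 -505 -170 0 0 63 1; -567 -505 -170 0 0 63 1; -567 -505 -170 0 0 63 1"
  force: 60

```text
time_s: 2.6
eef_pos: [0.4072, 0.2887, 0.4017]
orientation: [0.0, 0.647, 0.762, 0.001]
force: [1.1, 0.9, 0.9]
gripper_width: 1.0
```

```bash
python3 - <<'E'
from h import *
rel([.573,-.126,.40],0); print(arm.sense()["qpos"].round(2))
E
```

```text
now [0.4072 0.2887 0.4017] t 2.6 F [1.1 0.9 0.9] w 1.0 yaw 9.3 row [-4.36e+02  9.65e+01  1.50e+00  1.00e-01 -0.00e+00  9.30e+00]
[-0.49  0.08 -0.19  1.69  0.01  1.38 -0.52]
```

Call:
play_rows:
  targets: "-436 97 2 0 0 9 1; -436 97 2 0 0 9 1; -436 97 2 0 0 9 1; -436 97 2 0 0 9 1; -436 97 2 0 0 9 1; -436 97 2 0 0 9 1; -436 97 2 0 0 9 1; -436 97 2 0 0 9 1"

```text
time_s: 3.6
eef_pos: [0.5755, -0.1289, 0.3987]
orientation: [0.001, 0.706, 0.708, -0.001]
force: [-0.1, 0.1, -0.8]
gripper_width: 0.998
```

```bash
python3 - <<'E'
from h import *
rel([.573,-.126,.40],0); print(arm.sense()["qpos"].round(2))
c=arm.calibration("wrist");im=arm.camera("wrist");cv2.imwrite("pics/w1.png",im)
print("cam",(-np.array(c["R"]).T@c["t"]).round(3))
for l,z in [("mug_center",.223),("mug_loop",.228),("jar_mouth",.178),("cap_center",.176)]:
    for d in arm.pinpoint("wrist",l): print(l,np.round(d["uv"],1),round(d["conf"],2),atz(c,d["uv"],z).round(4))
E
```

```text
now [ 0.5755 -0.1289  0.3987] t 3.6 F [-0.1  0.1 -0.8] w 0.998 yaw 0.19 row [ 2.9 -2.5 -1.3 -0.   0.2  0.2]
[ 0.01  0.25  0.2   1.49 -0.05  1.4   0.22]
cam [ 0.575 -0.062  0.542]
mug_center [275.2 174.8] 0.88 [ 0.5745 -0.1192  0.223 ]
mug_center [125.  121.1] 0.64 [ 0.4469 -0.0733  0.223 ]
mug_loop [264.2 126.9] 0.66 [ 0.5653 -0.078   0.228 ]
mug_loop [ 92.8 118.4] 0.66 [ 0.4216 -0.0707  0.228 ]
```

View pics/w1.png

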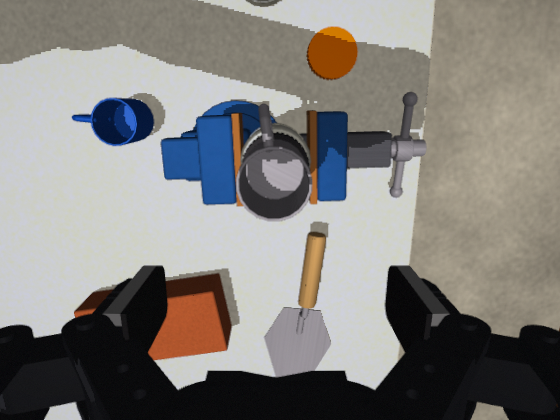

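The picture shows the steel mug's rim at about (275,184) with its handle up at (265,120), the orange cap at (331,53) and the blue mug at (122,121).

```bash
python3 - <<'E'
from h import *
c=arm.calibration("wrist");im=cv2.imread("pics/w1.png")
for uv in [(239,184),(312,184),(275.5,220),(275.5,148),(275.5,184)]: print(uv,atz(c,uv,.258).round(4))
for uv in [(264.5,104),(264.5,125),(265.5,142)]: print(uv,atz(c,uv,.236).round(4))
cv2.imwrite("pics/w1c.png",cv2.convertScaleAbs(cv2.resize(im[90:240,200:350],(750,600)[::-1] if 0 else (600,600),interpolation=cv2.INTER_CUBIC),alpha=1.6,beta=10))
E
```

```text
(239, 184) [ 0.5463 -0.1119  0.258 ]
(312, 184) [ 0.6034 -0.1111  0.258 ]
(275.5, 220) [ 0.5753 -0.141   0.258 ]
(275.5, 148) [ 0.5744 -0.0835  0.258 ]
(275.5, 184) [ 0.5748 -0.1115  0.258 ]
(264.5, 104) [ 0.5651 -0.0509  0.236 ]
(264.5, 125) [ 0.5653 -0.0674  0.236 ]
(265.5, 142) [ 0.5662 -0.081   0.236 ]
```

View pics/w1c.png

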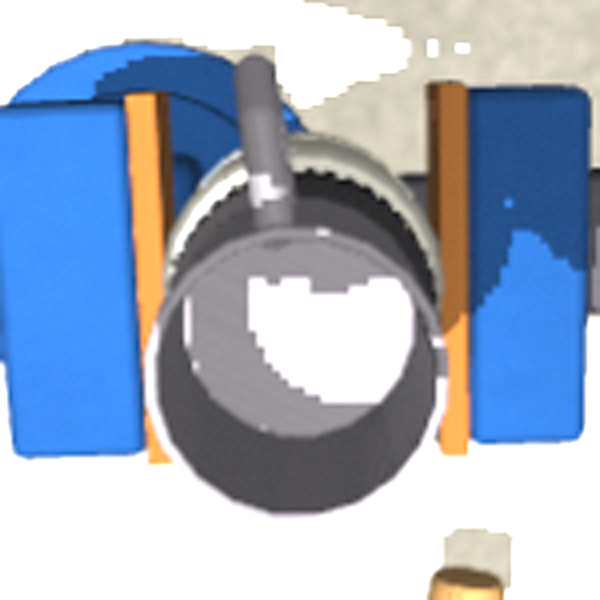

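Call:
play_rows:
  targets: "-50 0 0 0 0 0 1; -50 0 0 0 0 0 1; -50 0 0 0 0 0 1"

```text
time_s: 4.22
eef_pos: [0.5762, -0.171, 0.3995]
orientation: [-0.0, 0.702, 0.712, 0.001]
force: [-0.4, 0.7, -0.0]
gripper_width: 0.999
```

```bash
python3 - <<'E'
from h import *
c=arm.calibration("wrist");im=arm.camera("wrist");cv2.imwrite("pics/w2.png",im)
print("cam",(-np.array(c["R"]).T@c["t"]).round(4),np.array(c["R"]).round(3))
for l,z in [("mug_center",.223),("mug_loop",.228),("jar_mouth",.178)]:
    for d in arm.pinpoint("wrist",l): print(l,np.round(d["uv"],1),round(d["conf"],2),atz(c,d["uv"],z).round(4))
p=proj(c,[.5737,-.1115,.258]).astype(int);print(p)
cv2.imwrite("pics/w2c.png",cv2.convertScaleAbs(cv2.resize(im[p[1]-75:p[1]+75,p[0]-75:p[0]+75],(600,600),interpolation=cv2.INTER_CUBIC),alpha=1.6,beta=10))
ct=arm.calibration("top");print(atz(ct,(285.8,188.6),.258))
cs=arm.calibration("side");print(atz(cs,(265+228*.2,165+134*.2),.258))
E
```

```text
cam [ 0.5751 -0.1045  0.5427] [[ 1.     0.014  0.   ]
 [ 0.013 -0.965  0.263]
 [ 0.004 -0.263 -0.965]]
mug_center [119.2  85.4] 0.94 [ 0.4444 -0.0869  0.223 ]
mug_center [273.7 128. ] 0.92 [ 0.5736 -0.1207  0.223 ]
mug_loop [264.5  75.4] 0.96 [ 0.5656 -0.0787  0.228 ]
mug_loop [88.2 83. ] 0.8 [ 0.4206 -0.0851  0.228 ]
[273 117]
[ 0.57166297 -0.12051262  0.258     ]
[ 0.57530993 -0.12045918  0.258     ]
```

View pics/w2c.png

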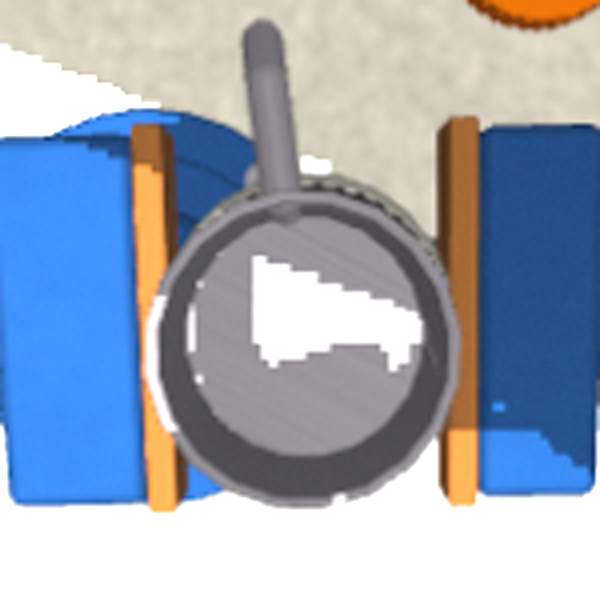

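```bash
python3 - <<'E'
from h import *
rel([.5738,-.1207,.209],9)
E
```

```text
now [ 0.5764 -0.1711  0.3994] t 4.42 F [-0.2 -0.6  0. ] w 1.004 yaw 0.81 row [ 50.3  -1.9 190.4   0.   -0.   -8.2]
```

Call:
play_rows:
  targets: "50 -2 60 0 0 -8 1; 50 -2 60 0 0 -8 1; 50 -2 100 0 0 -8 1; 50 -2 130 0 0 -8 1; 50 -2 160 0 0 -8 1; 50 -2 190 0 0 -8 1; 50 -2 190 0 0 -8 1; 50 -2 190 0 0 -8 1"

```text
time_s: 5.42
eef_pos: [0.5745, -0.1231, 0.2107]
orientation: [0.001, 0.652, 0.758, 0.0]
force: [0.8, 0.2, 0.0]
gripper_width: 1.001
```

```bash
python3 - <<'E'
from h import *
rel([.5738,-.1207,.209],9)
E
```

```text
now [ 0.5745 -0.1231  0.2107] t 5.42 F [0.8 0.2 0. ] w 1.001 yaw 8.63 row [ 2.5 -0.4  1.7  0.1  0.  -0.4]
```

Call:
play_rows:
  targets: "2 0 1 0 0 0 1; 2 0 1 0 0 0 -1; 2 0 1 0 0 0 -1; 2 0 1 0 0 0 -1; 2 0 1 0 0 0 -1; 2 0 1 0 0 0 -1; 2 0 1 0 0 0 -1; 2 0 1 0 0 0 -1"
  force: 45

```text
time_s: 6.42
eef_pos: [0.5737, -0.121, 0.2091]
orientation: [0.0, 0.652, 0.758, 0.0]
force: [-1.0, 1.0, 6.1]
gripper_width: 0.68
```

Call:
play_rows:
  targets: "0 0 -10 0 0 0 -1; 0 0 -30 0 0 0 -1; 0 0 -80 0 0 0 -1; 0 0 -120 0 0 0 -1; 0 0 -120 0 0 0 -1; 0 0 -120 0 0 0 -1; 0 0 -120 0 0 0 -1"

```text
time_s: 7.3
eef_pos: [0.5722, -0.1208, 0.3264]
orientation: [-0.001, 0.652, 0.758, -0.001]
force: [-0.5, -0.6, -1.2]
gripper_width: 0.682
```

```bash
python3 - <<'E'
from h import *
rel([.5,.19,.34],0)
c=arm.calibration("wrist");im=arm.camera("wrist");cv2.imwrite("pics/w3.png",im)
ct=arm.calibration("top");cs=arm.calibration("side");ob={}
for n,cc in (("side",cs),("top",ct)):
    arm.camera(n)
    for l in("mug_center","mug_loop","jar_mouth","hook_seat"): 
        for d in arm.pinpoint(n,l)[:2]: print(n,l,np.round(d["uv"],1),round(d["conf"],2))
for d in arm.pinpoint("wrist","mug_loop")+arm.pinpoint("wrist","mug_center"): print(np.round(d["uv"],1),d["conf"])
E
```

```text
now [ 0.5722 -0.1208  0.3264] t 7.3 F [-0.5 -0.6 -1.2] w 0.682 yaw 8.65 row [ 3.181e+02 -2.460e+01 -1.320e+01 -2.000e-01 -0.000e+00  8.700e+00]
side mug_center [313.5 165.9] 0.86
side mug_center [234.9 252.6] 0.57
side mug_loop [302.6 151.5] 0.9
side mug_loop [219.3 253.1] 0.68
side jar_mouth [311.4 215. ] 0.93
side jar_mouth [357.6 332. ] 0.63
side hook_seat [271.3 111.5] 0.68
top hook_seat [132.8 179. ] 0.75
[68.3 93.9] 0.82
[273.4 182.4] 0.66
[275.6 286.1] 0.88
[107.8 103.8] 0.63
```

View pics/w3.png

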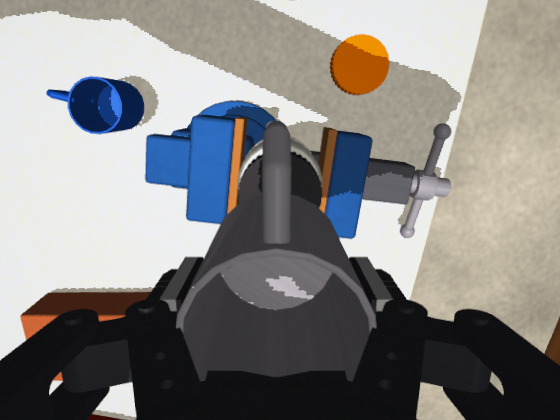

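```bash
python3 - <<'E'
from h import *
rel([.525,.238,.335],0)
E
```

```text
now [ 0.5732 -0.1209  0.3283] t 7.95 F [-0.  -0.2 -1.8] w 0.677 yaw 8.66 row [362.1   6.3  -6.7   0.    0.    8.7]
```

Call:
play_rows:
  targets: "50 0 -7 0 0 2 -1; 100 2 -7 0 0 4 -1; 150 3 -7 0 0 6 -1; 200 4 -7 0 0 9 -1; 250 5 -7 0 0 9 -1; 300 6 -7 0 0 9 -1; 340 6 -7 0 0 9 -1; 362 6 -7 0 0 9 -1"

```text
time_s: 8.95
eef_pos: [0.5237, 0.241, 0.3353]
orientation: [-0.0, 0.708, 0.706, 0.0]
force: [0.8, -1.4, -1.6]
gripper_width: 0.679
```

Call:
play_rows:
  targets: "0 0 20 0 0 0 -1; 0 0 50 0 0 0 -1; 0 0 80 0 0 0 -1; 0 0 80 0 0 0 -1; 0 0 80 0 0 0 -1"

```text
time_s: 9.57
eef_pos: [0.5254, 0.2381, 0.2565]
orientation: [0.0, 0.709, 0.705, 0.001]
force: [-0.1, 1.5, -0.9]
gripper_width: 0.681
```

```bash
python3 - <<'E'
from h import *
s=arm.sense()
c=arm.calibration("wrist");im=arm.camera("wrist");cv2.imwrite("pics/w4.png",im)
rel([.527,.245,.253],0)
for d in arm.pinpoint("wrist","hook_seat"): print("seat",np.round(d["uv"],1),d["conf"],atz(c,d["uv"],.255).round(4))
for d in arm.pinpoint("wrist","mug_loop"): print("loop",np.round(d["uv"],1),d["conf"],atz(c,d["uv"],s["eef_pos"][2]+.019).round(4))
E
```

```text
now [0.5257 0.2383 0.2569] t 9.62 F [ 0.3 -0.3 -1.4] w 0.678 yaw -0.35 row [ 6.7  1.3  4.   0.1 -0.1 -0.4]
seat [456.9 166.1] 0.84 [0.5976 0.2824 0.255 ]
loop [275.1 181. ] 0.58 [0.5252 0.2807 0.2755]
```

View pics/w4.png

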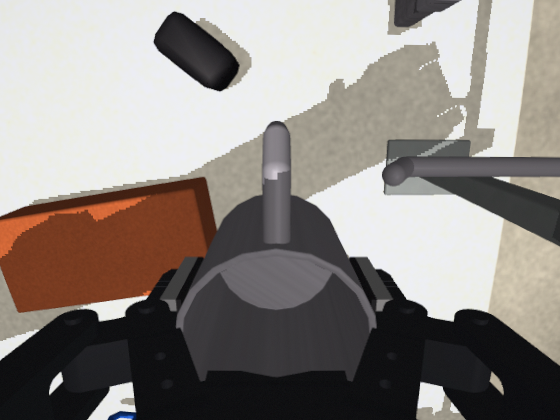

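```bash
python3 - <<'E'
from h import *
c=arm.calibration("wrist")
for uv,z in [((440,166.5),.255),((550,167),.255),((424,167),.255),((397,173),.277),((397,173),.281),((386,176),.277)]: print(uv,atz(c,uv,z).round(4))
E
```

```text
(440, 166.5) [0.5912 0.2823 0.255 ]
(550, 167) [0.6376 0.2822 0.255 ]
(424, 167) [0.5847 0.2821 0.255 ]
(397, 173) [0.5666 0.2835 0.277 ]
(397, 173) [0.5653 0.2842 0.281 ]
(386, 176) [0.563  0.2825 0.277 ]
```

Call:
play_rows:
  targets: "2 10 4 0 0 0 -1; 2 22 4 0 0 0 -1; 2 30 4 0 0 0 -1; 2 36 4 0 0 0 -1; 2 40 7 0 0 0 -1; 2 44 10 0 0 0 -1; 2 44 10 0 0 0 -1"

```text
time_s: 10.6
eef_pos: [0.5686, 0.2394, 0.2448]
orientation: [-0.0, 0.709, 0.705, -0.0]
force: [-0.3, 0.3, -1.8]
gripper_width: 0.68
```

Call:
play_rows:
  targets: "0 3 2 0 0 0 -1; 0 6 4 0 0 0 -1; 0 10 7 0 0 0 -1; 0 14 10 0 0 0 -1; 0 19 10 0 0 0 -1; 0 24 10 0 0 0 -1; 0 24 10 0 0 0 -1"

```text
time_s: 11.48
eef_pos: [0.5933, 0.2393, 0.2353]
orientation: [0.0, 0.709, 0.705, 0.0]
force: [-0.3, 0.0, -1.8]
gripper_width: 0.682
```

```bash
python3 - <<'E'
from h import *
c=arm.calibration("wrist");im=arm.camera("wrist");cv2.imwrite("pics/w5.png",im)
rel([.594,.2405,.222],0)
for d in arm.pinpoint("wrist","hook_seat"): print("seat",np.round(d["uv"],1),d["conf"],atz(c,d["uv"],.255).round(4))
for d in arm.pinpoint("wrist","mug_loop"): print("loop",np.round(d["uv"],1),d["conf"],atz(c,d["uv"],.255).round(4))
E
```

```text
now [0.5929 0.2394 0.2353] t 11.53 F [-0.8  0.9 -1.3] w 0.681 yaw -0.36 row [ 1.1  1.1 13.3  0.  -0.  -0.4]
seat [286.8 179.9] 0.74 [0.597  0.2823 0.255 ]
loop [273.4 182.2] 0.93 [0.5925 0.2815 0.255 ]
```

View pics/w5.png

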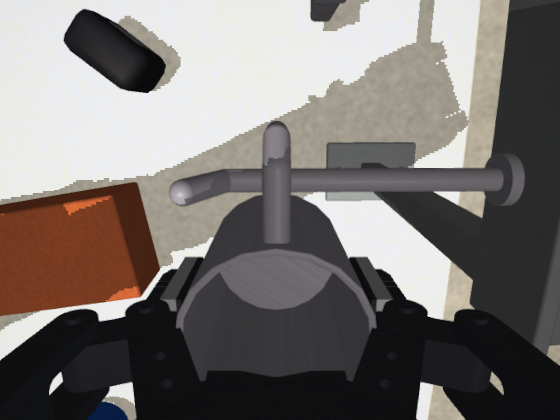

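Call:
play_rows:
  targets: "1 0 4 0 0 0 -1; 1 0 8 0 0 0 -1; 1 0 11 0 0 0 -1; 1 0 13 0 0 0 -1; 1 0 13 0 0 0 -1"

```text
time_s: 12.25
eef_pos: [0.5926, 0.2404, 0.2221]
orientation: [-0.0, 0.709, 0.705, -0.0]
force: [-0.0, 1.0, -1.7]
gripper_width: 0.675
```

Call:
play_rows:
  targets: "0 0 1 0 0 0 -1; 0 0 2 0 0 0 -1; 0 0 2 0 0 0 -1"

```text
time_s: 12.62
eef_pos: [0.5929, 0.2406, 0.2208]
orientation: [0.0, 0.709, 0.705, 0.0]
force: [-1.3, -0.9, 0.9]
gripper_width: 0.679
```

Contact shows: Fz changed from -1.7 to +0.9 N. Releasing.

Call:
play_rows:
  targets: "0 0 0 0 0 0 0.8; 0 0 0 0 0 0 0.8; 0 0 0 0 0 0 0.8; 0 0 0 0 0 0 0.8; 0 0 0 0 0 0 0.8; 0 0 0 0 0 0 0.8; 0 0 0 0 0 0 0.8"

```text
time_s: 13.5
eef_pos: [0.5927, 0.2405, 0.2203]
orientation: [-0.0, 0.709, 0.705, -0.0]
force: [-0.4, 0.4, -0.3]
gripper_width: 0.9
```

```bash
python3 - <<'E'
from h import *
rel([.593,.2405,.35],0)
im=arm.camera("wrist");s=arm.camera("side")
cv2.imwrite("pics/w6.png",np.hstack([cv2.resize(im,(400,300)),cv2.resize(s[60:195,215:395],(400,300))]))
E
```

```text
now [0.5927 0.2405 0.2203] t 13.5 F [-0.4  0.4 -0.3] w 0.9 yaw -0.34 row [ 1.000e-01  3.000e-01 -1.297e+02 -0.000e+00 -0.000e+00 -3.000e-01]
```

View pics/w6.png

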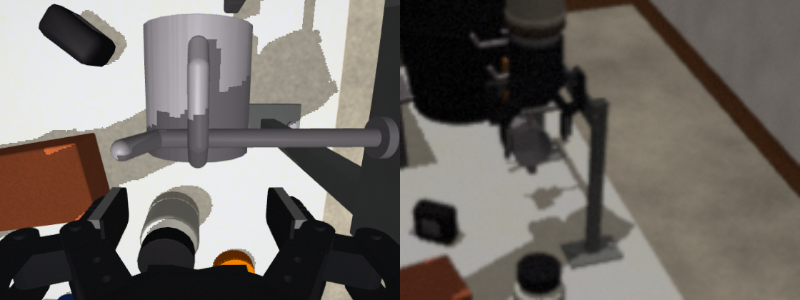

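The mug hangs on the right hook clear of the fingers: wrist view, handle over the rod at about (198,140). Retreating up.

Call:
play_rows:
  targets: "0 0 -40 0 0 0 0.8; 0 0 -90 0 0 0 0.8; 0 0 -130 0 0 0 0.8; 0 0 -130 0 0 0 1; -100 0 -130 0 0 0 1; -200 -10 -130 0 0 0 1; -300 -20 -130 0 0 0 1; -400 -20 -130 0 0 0 1"

```text
time_s: 14.6
eef_pos: [0.5773, -0.0109, 0.3494]
orientation: [-0.0, 0.709, 0.705, -0.0]
force: [1.2, -0.5, -0.3]
gripper_width: 1.003
```

Call:
play_rows:
  targets: "-200 0 0 0 0 0 1; -200 0 0 0 0 0 1; -200 0 0 0 0 0 1; -200 0 0 0 0 0 1; -200 0 0 0 0 0 1"

```text
time_s: 15.22
eef_pos: [0.5764, -0.2097, 0.3492]
orientation: [-0.001, 0.71, 0.704, -0.0]
force: [-0.7, 0.5, 0.2]
gripper_width: 1.0
```

```bash
python3 - <<'E'
from h import *
rel([.5738,-.1207,.153],-45)
E
```

```text
now [ 0.5764 -0.2097  0.3492] t 15.22 F [-0.7  0.5  0.2] w 1.0 yaw -0.48 row [ 8.890e+01 -3.100e+00  1.963e+02 -1.000e-01  0.000e+00  4.450e+01]
```

Call:
play_rows:
  targets: "0 0 0 0 0 0 1; 0 0 0 0 0 0 1"

```text
time_s: 15.48
eef_pos: [0.5776, -0.2066, 0.3502]
orientation: [-0.0, 0.708, 0.706, 0.0]
force: [-0.2, 0.4, 0.5]
gripper_width: 1.002
```

```bash
python3 - <<'E'
from h import *
c=arm.calibration("wrist");im=arm.camera("wrist")
print(arm.sense()["eef_pos"])
for l,z in [("cap_center",.176),("jar_mouth",.178)]:
    for d in arm.pinpoint("wrist",l): print(l,np.round(d["uv"],1),round(d["conf"],2),atz(c,d["uv"],z).round(4))
for d in arm.regions_of("wrist","cap_center"):
    r=d["region"].astype(np.uint8); (x,y),R=cv2.minEnclosingCircle(cv2.findNonZero(r)); print("reg",d["bbox"],round(d["conf"],2),(x,y,R),atz(c,(x,y),.188).round(4))
p=proj(c,[.5738,-.1207,.188]); print(p)
x0,y0=int(p[0])-75,max(0,int(p[1])-75); print(x0,y0)
o=cv2.convertScaleAbs(cv2.resize(im[y0:y0+150,x0:x0+150],(600,600),interpolation=cv2.INTER_CUBIC),alpha=1.6,beta=10)
ring=[proj(c,[.5738+.0325*np.cos(a),-.1207+.0325*np.sin(a),.188]) for a in np.linspace(0,6.28,60)]
for u in ring: cv2.circle(o,(int((u[0]-x0)*4),int((u[1]-y0)*4)),1,(0,255,0),-1)
cv2.imwrite("pics/w7.png",o)
E
```

```text
[ 0.57753304 -0.20697759  0.35030288]
cap_center [270.1  79.4] 0.74 [ 0.5729 -0.1171  0.176 ]
reg [229.9, 34.9, 86.1, 89.6] 0.95 (271.66046142578125, 79.37682342529297, 43.70432662963867) [ 0.5743 -0.1179  0.188 ]
reg [314.1, 1.6, 42.2, 9.7] 0.61 (334.5, 0.5, 20.506195068359375) [ 0.6219 -0.0606  0.188 ]
[271.07958279  83.02958483]
196 8
```

View pics/w7.png

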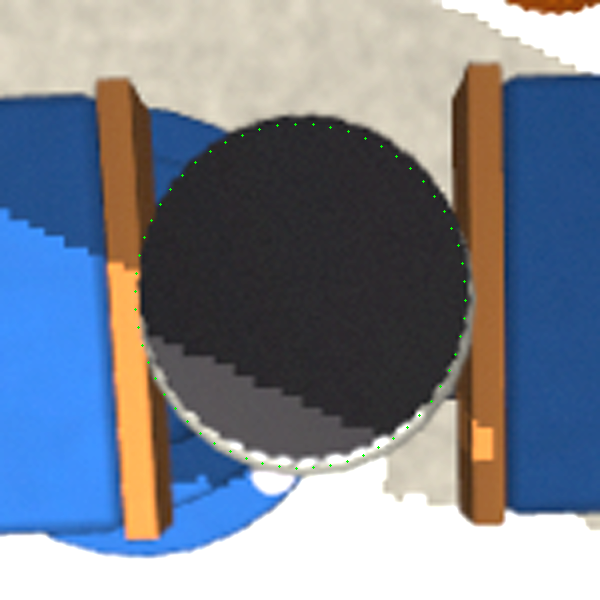

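```bash
python3 - <<'E'
from h import *
rel([.574,-.119,.153],45)
E
```

```text
now [ 0.5773 -0.2081  0.3504] t 15.68 F [-0.   0.8 -0.2] w 0.999 yaw -0.26 row [ 89.1  -3.8 197.4   0.   -0.  -45.3]
```

Call:
play_rows:
  targets: "60 -4 50 0 0 -10 1; 89 -4 90 0 0 -20 1; 89 -4 100 0 0 -30 1; 89 -4 100 0 0 -40 1; 89 -4 110 0 0 -45 1; 89 -4 140 0 0 -45 1; 89 -4 170 0 0 -45 1; 89 -4 185 0 0 -45 1"

```text
time_s: 16.68
eef_pos: [0.5727, -0.1196, 0.1638]
orientation: [-0.001, 0.385, 0.923, -0.0]
force: [0.3, 0.2, -0.3]
gripper_width: 0.999
```

```bash
python3 - <<'E'
from h import *
rel([.574,-.119,.153],45)
E
```

```text
now [ 0.5727 -0.1196  0.1638] t 16.68 F [ 0.3  0.2 -0.3] w 0.999 yaw 44.67 row [-0.5  1.4 10.8 -0.1 -0.1 -0.3]
```

Call:
play_rows:
  targets: "0 1 6 0 0 0 1; 0 1 11 0 0 0 1; 0 1 11 0 0 0 -1; 0 1 11 0 0 0 -1; 0 1 11 0 0 0 -1; 0 1 11 0 0 0 -1; 0 1 11 0 0 0 -1; 0 1 11 0 0 0 -1"
  force: 20

```text
time_s: 17.68
eef_pos: [0.5751, -0.1191, 0.1551]
orientation: [0.001, 0.385, 0.923, 0.0]
force: [-0.3, 1.2, 5.8]
gripper_width: 0.754
```

```bash
python3 - <<'E'
from h import *
rel([.574,-.119,.153],45);s=arm.sense();print("F tool",Rt(s).T@s["force"],s["ft_torque"])
E
```

```text
now [ 0.5751 -0.1191  0.1551] t 17.68 F [-0.3  1.2  5.8] w 0.754 yaw 44.67 row [ 0.9 -0.7  2.1  0.1  0.1 -0.3]
F tool [ 1.07341878  0.67122171 -5.81854026] [ 0.32713826 -0.16380019  0.0711447 ]
```

Call:
play_rows:
  targets: "0 1 0 0 0 0 1; 0 1 0 0 0 0 1; 0 1 0 0 0 0 1; 0 1 -4 0 0 20 1; 0 1 -4 0 0 40 1; 0 1 -4 0 0 60 1; 0 1 -4 0 0 80 1; 0 1 -4 0 0 90 1"

```text
time_s: 18.68
eef_pos: [0.5747, -0.1187, 0.158]
orientation: [-0.0, 0.763, 0.647, -0.0]
force: [0.4, 0.4, -0.4]
gripper_width: 0.996
```

Call:
play_rows:
  targets: "0 0 0 0 0 10 1; 0 0 0 0 0 20 1; 0 0 0 0 0 20 1"

```text
time_s: 19.05
eef_pos: [0.5748, -0.1185, 0.158]
orientation: [-0.0, 0.861, 0.508, -0.0]
force: [0.3, 0.1, 0.1]
gripper_width: 1.0
```

```bash
python3 - <<'E'
from h import *
rel([.5745,-.1185,.153],-45);print(arm.sense()["qpos"].round(2))
E
```

```text
now [ 0.5748 -0.1185  0.158 ] t 19.05 F [0.3 0.1 0.1] w 1.0 yaw -28.96 row [-0.1 -0.3  5.  -0.   0.  16. ]
[-0.09  0.45  0.32  1.8  -0.17  0.92 -0.2 ]
```

Call:
play_rows:
  targets: "0 0 3 0 0 10 1; 0 0 5 0 0 16 1; 0 0 5 0 0 16 1; 0 0 5 0 0 16 -1; 0 0 5 0 0 16 -1; 0 0 5 0 0 16 -1; 0 0 5 0 0 16 -1; 0 0 5 0 0 16 -1"

```text
time_s: 20.05
eef_pos: [0.575, -0.1182, 0.1536]
orientation: [-0.0, 0.924, 0.382, 0.0]
force: [-2.5, 3.5, 5.8]
gripper_width: 0.749
```

```bash
python3 - <<'E'
from h import *
rel([.5745,-.1185,.153],-45);s=arm.sense();print("F tool",Rt(s).T@s["force"],s["ft_torque"])
E
```

```text
now [ 0.575  -0.1182  0.1536] t 20.05 F [-2.5  3.5  5.8] w 0.749 yaw -45.03 row [-0.5 -0.1  0.6 -0.  -0.  -0. ]
F tool [ 0.71581961 -4.26406634 -5.8321664 ] [ 0.61233246  0.62326361 -0.01038855]
```

Call:
play_rows:
  targets: "0 -1 0 0 0 0 -1; 0 -1 0 0 0 0 -1; 0 -1 0 0 0 0 -1; 0 -1 0 0 0 0 -1"
  force: 100

```text
time_s: 20.55
eef_pos: [0.5749, -0.1183, 0.1541]
orientation: [0.001, 0.924, 0.382, 0.001]
force: [-2.7, 0.7, 7.6]
gripper_width: 0.731
```

Call:
play_rows:
  targets: "0 0 0 0 0 -4 -1; 0 0 0 0 0 -8 -1; 0 0 0 0 0 -12 -1; 0 0 0 0 0 -16 -1; 0 0 0 0 0 -20 -1; 0 0 0 0 0 -20 -1"

```text
time_s: 21.3
eef_pos: [0.5755, -0.1186, 0.1547]
orientation: [0.001, 0.843, 0.537, 0.001]
force: [-0.7, 1.1, 8.8]
gripper_width: 0.731
```

```bash
python3 - <<'E'
from h import *
rel([.575,-.1182,.153],0);s=arm.sense();print("F tool",Rt(s).T@s["force"],s["ft_torque"])
E
```

```text
now [ 0.5755 -0.1186  0.1547] t 21.3 F [-0.7  1.1  8.8] w 0.731 yaw -24.98 row [  0.2  -0.6   1.7   0.2   0.  -25. ]
F tool [ 0.75269407 -1.05260223 -8.80360809] [0.14691521 0.62674912 0.36520722]
```

Call:
play_rows:
  targets: "0 0 0 0 0 -5 -1; 0 0 0 0 0 -10 -1; 0 0 0 0 0 -15 -1; 0 0 0 0 0 -20 -1; 0 0 0 0 0 -25 -1; 0 0 0 0 0 -25 -1; 0 0 0 0 0 -25 -1; 0 0 0 0 0 -25 -1"

```text
time_s: 22.3
eef_pos: [0.5755, -0.1176, 0.1553]
orientation: [0.001, 0.707, 0.707, 0.001]
force: [-3.4, 4.0, 13.1]
gripper_width: 0.733
```

```bash
python3 - <<'E'
from h import *
rel([.575,-.1182,.153],40);s=arm.sense();print("F tool",Rt(s).T@s["force"],s["ft_torque"])
E
```

```text
now [ 0.5755 -0.1176  0.1553] t 22.3 F [-3.4  4.  13.1] w 0.733 yaw -0.01 row [ -0.6  -0.5   2.3   0.2   0.  -40. ]
F tool [  4.00610708  -3.35177745 -13.08939728] [0.56203739 0.95622704 0.07636496]
```

Call:
play_rows:
  targets: "0 0 0 0 0 -6 -1; 0 0 -1 0 0 -12 -1; 0 0 -1 0 0 -18 -1; 0 0 -2 0 0 -24 -1; 0 0 -2 0 0 -30 -1; 0 0 -2 0 0 -36 -1; 0 0 -2 0 0 -42 -1; 0 0 -2 0 0 -42 -1"

```text
time_s: 23.3
eef_pos: [0.5748, -0.1183, 0.1555]
orientation: [0.001, 0.408, 0.913, 0.0]
force: [-0.4, 0.7, 1.9]
gripper_width: 0.729
```

```bash
python3 - <<'E'
from h import *
rel([.575,-.1182,.175],42);s=arm.sense();print("F tool",Rt(s).T@s["force"],s["ft_torque"])
E
```

```text
now [ 0.5748 -0.1183  0.1555] t 23.3 F [-0.4  0.7  1.9] w 0.729 yaw 41.89 row [ -0.1   0.2 -19.5   0.    0.1  -0.1]
F tool [ 0.81697743  0.17992625 -1.86730745] [ 0.09439456 -0.00460355 -0.00836936]
```

The torque has dropped to about 0, so the threads have let go after an 87° turn of the tool. Lifting gently.

Call:
play_rows:
  targets: "0 0 -1 0 0 0 -1; 0 0 -2 0 0 0 -1; 0 0 -3 0 0 0 -1; 0 0 -4 0 0 0 -1; 0 0 -4 0 0 0 -1"

```text
time_s: 23.92
eef_pos: [0.5743, -0.1178, 0.1593]
orientation: [0.0, 0.407, 0.913, 0.0]
force: [0.6, 0.3, -0.3]
gripper_width: 0.733
```

Call:
play_rows:
  targets: "0 0 -4 0 0 0 -1; 0 0 -9 0 0 0 -1; 0 0 -14 0 0 0 -1; 0 0 -20 0 0 0 -1; 0 0 -26 0 0 0 -1; 0 0 -31 0 0 0 -1; 0 0 -34 0 0 0 -1; 0 0 -34 0 0 0 -1"

```text
time_s: 24.92
eef_pos: [0.5744, -0.1179, 0.1935]
orientation: [0.0, 0.407, 0.913, 0.0]
force: [0.7, -0.7, -0.3]
gripper_width: 0.732
```

Call:
play_rows:
  targets: "0 0 0 0 0 0 -1; 0 0 0 0 0 0 -1; 0 0 0 0 0 0 -1; 0 0 0 0 0 0 -1"

```text
time_s: 25.42
eef_pos: [0.5742, -0.1179, 0.1932]
orientation: [-0.0, 0.407, 0.913, -0.0]
force: [0.6, -0.8, -0.7]
gripper_width: 0.734
```

```bash
python3 - <<'E'
from h import *
rel([.575,-.1182,.193],42);s=arm.sense();print("F tool",Rt(s).T@s["force"],s["ft_torque"])
si=arm.camera("side");t=arm.camera("top")
f=lambda im,x,y,w,h:cv2.convertScaleAbs(cv2.resize(im[y:y+h,x:x+w],(400,300),interpolation=cv2.INTER_CUBIC),alpha=1.5,beta=15)
for n in("side","top"):
    for l in("cap_center","mug_loop","jar_mouth"): print(n,l,[(np.round(d["uv"],1).tolist(),round(d["conf"],2)) for d in arm.pinpoint(n,l)[:3]])
cs=arm.calibration("side");print("exp cap",proj(cs,[.575,-.118,.215]),"mouth",proj(cs,[.575,-.118,.178]))
cv2.imwrite("pics/fin.png",np.vstack([np.hstack([f(si,265,165,80,60),f(si,235,60,100,75)]),np.hstack([cv2.resize(si,(400,300)),cv2.resize(t,(400,300))])]))
E
```

```text
now [ 0.5742 -0.1179  0.1932] t 25.43 F [ 0.6 -0.8 -0.7] w 0.734 yaw 41.94 row [-0.8  0.3  0.2 -0.  -0.  -0.1]
F tool [-0.99635705 -0.0998757   0.69456363] [-0.01131281  0.04605646 -0.01282271]
side cap_center [([307.0, 203.1], 0.5)]
side mug_loop [([270.4, 110.6], 0.92), ([220.4, 254.0], 0.82)]
side jar_mouth [([307.9, 215.8], 0.86)]
top cap_center [([241.6, 181.5], 0.66)]
top mug_loop [([135.3, 188.1], 0.88)]
top jar_mouth []
exp cap [309.13826735 203.48176345] mouth [308.32007884 213.48450461]
```

View pics/fin.png

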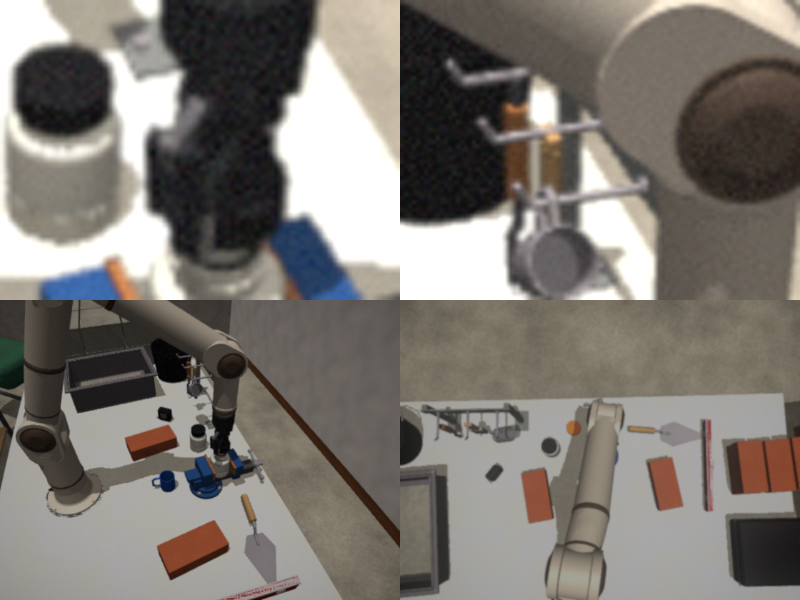

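The mug hangs from the right-hand hook: crop (550,250), rod at row 195. The gripper holds the cap above the jar and the bystanders haven't moved. Handing in.

```bash
python3 -c "
from plant import arm
print(arm.sign_off()); print(arm.sense()['eef_pos'])"
```

```text
the job is handed in; nothing more can be done
None
the job is handed in; nothing more can be done
```

The job is done and handed in after about 25.5 s of the 54 s allowed. The mug hangs by its handle on the empty right-hand hook, and the gripper holds the cap still above the jar.

- **Mug:** I lifted it off the cap, threaded the handle over the hook, lowered it until the hook took its weight and let go. The last side picture shows it hanging freely.
- **Cap:** I centred the grip with light trial closings at two angles. I then turned the cap 87° anticlockwise by tool angle, pausing at 45°. The twisting torque fell to about 0 before I lifted, and the lift met no resistance.
- **Final pose:** The cap's lower edge should be about 2.5 cm above the rim, within about 1–2 mm of the jar's axis. The tool points straight down, the grip opening is steady at 0.734 and the sideways force is under 1 N.
- **Bystanders:** Nothing else on the bench had visibly moved in the last pictures.

**What the checks could not settle**
- The cap's own rotation could not be seen directly, so the 87° is the tool's turn and any slip would not show.
- The gripper mostly hid the cap in the last pictures. The top camera's only cap report was the orange look-alike, and the side camera's had low confidence (0.5), though it lay about 2 px from where I expected the cap.
- An early wrist measurement of the mug's position, taken while the arm was still moving, was about 1 cm off. I repeated it before grasping.

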